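# Refit the brittle cover on the label dispenser

### The job

Put the white plastic cover back on the label dispenser: set its two holes over the two pins so that it lies flat and closes the hatch, then swing the catch all the way round over it. The cover is brittle, so grip it lightly, lower it gently without pressing or knocking it, and leave everything else on the bench where it is.

Things in the scene. Friction and masses are not known exactly. Their poses are not given: they have to be found in the camera images.
- cover: Brittle white plastic cover, plate 120 (its x) x 180 (its y) x 5 mm, 130 to 210 g, lying flat, right way up; two 12 mm holes near its long +x edge. In the middle of its top a rib to hold it by: 14 mm thick along x, 50 mm along y, up to 38 mm above the underside. Origin: centre of underside, z up. Grip with 20 to 30 N a finger; it cracks at 45 N a finger, or if pressed or knocked with over 35 N.
- cover_grip (a point): Centre of the top of the cover's rib, 38 mm above the underside.
- hole_left (a point): Centre of the cover's hole at its own x = +45, y = +60 mm, on the underside. Goes over the left pin.
- hole_right (a point): Centre of the cover's hole at its own x = +45, y = -60 mm, on the underside. Goes over the right pin.
- dispenser: Steel label dispenser fixed to the bench, 160 (its x) x 240 (its y) x 90 mm high, open hatch in its flat top with paper label rolls inside. Origin: centre of underside; x points away from the robot (yaw up to 0.3), z up. With the cover home, the cover's origin is 90 mm above this origin and their axes agree.
- pin_left (a point): Foot of the left dowel pin, on the flat top (dispenser's x = +45, y = +60 mm, 90 mm up). The pin is 9 mm in diameter and 17 mm high, its last 6 mm a cone narrowing to 3 mm.
- pin_right (a point): Foot of the right dowel pin, same shape, at the dispenser's x = +45, y = -60 mm.
- catch (a joint): Angle (rad) of the swing catch at the left end of the dispenser's top: flat steel arm 14 mm wide, vertical axis, upright black knob near its tip. At 0 the arm points to the dispenser's -x, 9 mm beside the cover; grows anticlockwise from above to a stop at 1.571, where it points to -y across the cover, 4 mm above it. Starts at -0.6 to 0, stays where left; about 1 N moves it.
- catch_knob (a point): Centre of the top of the catch's knob: a vertical cylinder 14 mm in diameter, top 139 mm above the bench, free for 34 mm below the top (the arm is below that). 48 mm from the catch's axis.
- catch_pivot (a point): On the catch's vertical axis (dispenser's x = 0, y = +106 mm), at the underside of the arm, 99 mm above the bench.
- pan_lid: Bare metal pan lid with the cover's outline (120 x 180 mm), 6 mm thick, no holes, black round knob 32 mm across and 32 mm high in its middle; it is not part of the job and may lie in either of the two places on the right half of the bench. Origin: centre of underside, z up.
- tub: Bystander: white lidded tub, 142 mm across, 124 mm high. Origin: centre of underside.
- tape_roll: Bystander: clear tape roll lying flat, 84 mm across, 24 mm high. Origin: centre of underside.
- jar: Bystander: amber glass jar, 72 mm across, 100 mm high. Origin: centre of underside.
- can: Bystander: metal can, 74 mm across, 110 mm high. Origin: centre of underside.
- spoon: Bystander: steel spoon lying on the bench behind the lids. Origin: on its underside.
Not all that is in view belongs to the job. What is shaped like the cover but blue or yellow is not meant.

How it is judged:
By the outcome, as a careful person would: the job done as asked, in the order asked, and still so for the second after the job is handed in, with the robot touching nothing.
It also fails if it takes over 58 s, if anything falls off the work surface, if the arm or the gripper's body presses on something with over 40 N, if the wrist force passes 120 N, or if a joint passes its speed limit or range.

### The arm

A 6-joint arm with a two-finger parallel gripper is mounted at the origin on the work surface. World frame = base frame: x ahead of the robot, y to its left, z up, the work surface at z = 0. Lengths are in m, angles in rad, forces in N, time in s.
With the tool pointing down it reaches from about 0.3 to 0.775 m from the base axis. Payload 14.6 kg.
Tool frame: the origin (TCP) lies on the centre line of the jaws, within the pads' length; the fingertips stand 25 mm ahead of it and the grasp point (between the pads) lies 6 mm ahead of it (ctrl.tip_reach is the distance from the TCP to the fingertips, in m); z points along the fingers, y is the line along which they close (so a half turn about z gives the same grasp; the last joint's range is limited). The gripper opens to 94 mm and grips with 3 to 60 N. Pads are 16 mm wide; open, the fingers measure 119 mm over their backs; the gripper's body (75 mm by 177 mm) begins 78 mm behind the grasp point.
Start: joints at [-1.21, 0.3, 1.521, -0, 1.321, -0.067], TCP at [0.228, -0.5, 0.23] pointing down, gripper open.
Joint ranges: [-3.03, 3.03], [-0.79, 2.21], [0.23, 2.52], [-1.04, 4.18], [0, 3.07], [-2.55, 2.55]. Speed limits (rad/s): [2.22, 2.22, 2.57, 3.14, 3.14, 3.14].

### API

Orientations are given as [roll, pitch, yaw] about the fixed x, y, z axes, in that order (R = Rz(yaw) Ry(pitch) Rx(roll)).
In Python, from station import ctrl gives the robot as it stands. The module is installed in compiled form; this text tells all that it offers.
- The arm moves only by the tool apply_moves, never from a script. Its argument "deltas" is a list of rows, each a list of 7 numbers: the closure in counts, from 0 (fully open) to 255 (shut), then the shift along the world's x, y, z in cm, then the turn, a rotation vector about the world's x, y, z in rad. In form: [[jaw, tx, ty, tz, ax, ay, az], ...]. A call has 1 to 10 rows; each row shifts and turns the commanded pose from where the row before left it; what a row does not reach is not made up. A row lasts 1/10 s, in which the tool goes at most 50 mm and 8.59 degrees, less where a joint would pass 70% of its speed; a pose out of reach is approached as far as the arm can. A call with a gripper value outside its range is refused whole. The fingers move at their own pace and stop on an object; "grip_force" is the grip in N (left out, the last holds). Time passes only in rows, so rows that do not move let the fingers close. It gives the time, the measured TCP pose, the force, the opening and the grip force at its end, in the units of the state.
- ctrl.get_obs(): the state, without advancing time (a new reading comes with each control period).
- ctrl.camera(name): name is "scene" or "top" or "wrist"; returns a dict with "img" (480x640x3 uint8, red, green, blue), "K" (3x3 intrinsics, pixels), "pose" (4x4, takes a point from camera to world coordinates); the wrist camera has in their place "hand_eye" (4x4, takes a point from camera to tool coordinates, whose origin is the TCP and whose axes are the flange's). Camera axes: x right, y up, looking along -z (the intrinsics and any distortion apply to the point x, -y, -z); pixel columns grow to the right and rows downward; lengths in m; the calibration is good to about 2 mm. A picture is of the moment at which its call begins: read the wrist's pose just before it. There is no depth.
- ctrl.hand_in(): hands the job in; it is judged then, once.
The state is a dict: "time_s": time; "qpos": joint angles; "joint_vel": joint speeds; "tau": joint torques, N m; "ee_pos": TCP position; "eef_rot": TCP orientation; "force": force on the tool from outside, world axes, zero at the start; "moment": the same for the moment, N m; "grip_width": finger opening in m; "grip_force": force on a finger pad.
Only numpy, scipy, OpenCV 4.12 (cv2) and the standard library are available. Lean on these libraries where they do the work, as an engineer would, in place of code of your own. Each camera call takes 0.05 s, during which the arm holds its last target. There are 200 camera calls.

## Working session

There is one attempt and no reset: what is moved stays moved. The work goes in short steps, Python scripts to look and compute and a tool call to move; the robot and the scene stay as the last step left them, time stands still between calls to the robot, and variables do not carry over. Pictures are saved under pics/ and viewed, at most 10 in all, crops included, and the job is handed in when it is done.

Besides the shell and the picture viewer there is one more tool, called in YAML: its name, and indented under it one key for each argument. apply_moves: Moves the arm, as the interface text tells. Its arguments: {"type":"object","properties":{"deltas":{"type":"array"},"grip_force":{"type":"number"}},"required":["deltas"]}

```bash
mkdir -p pics; cat > h.py <<'E'
from station import ctrl
import numpy as np, cv2
def save(name,fn):
    c=ctrl.camera(name); cv2.imwrite('pics/'+fn,c['img'][:,:,::-1]); np.savez('pics/'+fn+'.npz',**{k:v for k,v in c.items() if k!='name'}); return c
def ray(K,T,px):
    d=np.linalg.inv(K)@np.array([px[0],px[1],1.]); d=np.array([d[0],-d[1],-d[2]])
    return T[:3,3],T[:3,:3]@d
def onz(K,T,px,z):
    o,d=ray(K,T,px); return o+d*(z-o[2])/d[2]
E
python3 - <<'E'
from h import *
print(ctrl.get_obs())
for n in('top','scene'):
    c=save(n,n+'0.png'); print(c.keys(),c['K'],c['pose'])
E
```

```text
{'time_s': 0.0, 'qpos': array([-1.20961967e+00,  3.00444162e-01,  1.52158264e+00,  6.36152858e-06,
        1.32069300e+00, -6.66199842e-02]), 'joint_vel': array([ 0.00239652, -0.0004523 , -0.00104014, -0.00119142,  0.00110915,
       -0.00010339]), 'tau': array([-1.49367293e-03, -5.31812990e+01, -3.52732301e+01,  7.07569672e-02,
        2.44608679e-02, -8.87944020e-05]), 'ee_pos': array([ 0.22808295, -0.50022156,  0.22990043]), 'eef_rot': array([-3.14046842e+00, -8.11831748e-05,  4.27795022e-01]), 'force': array([ 0.76960099,  0.07740631, -1.15083588]), 'moment': array([-0.04416011, -0.02271608,  0.01237405]), 'grip_force': 0.0, 'grip_width': 0.09383398015813632}
dict_keys(['img', 'K', 'pose']) [[537.09151448   0.         316.76165735]
 [  0.         537.09151448 239.17777341]
 [  0.           0.           1.        ]] [[-0.00211897  0.98941287 -0.14511263  0.38305544]
 [-0.99998697 -0.00277053 -0.00428806 -0.00277653]
 [-0.0046447   0.14510165  0.98940585  1.24131346]
 [ 0.          0.          0.          1.        ]]
dict_keys(['img', 'K', 'pose']) [[486.03969945   0.         309.40445266]
 [  0.         486.03969945 243.04124854]
 [  0.           0.           1.        ]] [[-0.65240964 -0.52042469  0.55092632  1.2125451 ]
 [ 0.75758113 -0.42789108  0.49293007  0.62415534]
 [-0.02079652  0.73896371  0.67342419  0.98639417]
 [ 0.          0.          0.          1.        ]]
```

View pics/top0.png

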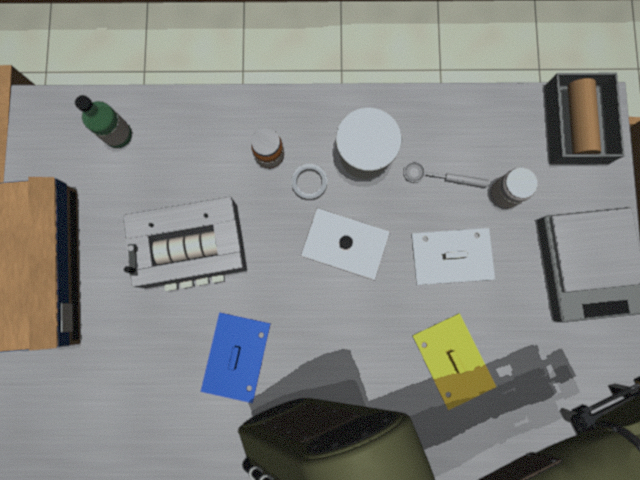

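View pics/scene0.png

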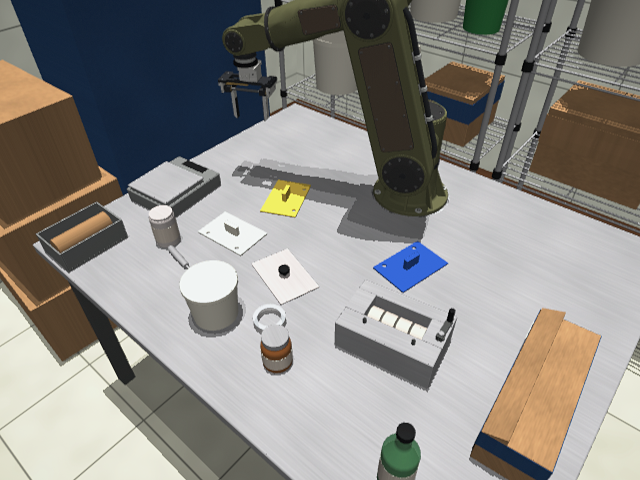

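The top view shows the white cover at about (454,256) with holes at (425,238) and (481,236). The pan lid is at (346,243). The dispenser is at (184,243) with pins near (154,224) and (206,215), and the catch knob is near (131,255).

```bash
python3 - <<'E'
from h import *
d=np.load('pics/top0.png.npz'); im=d['img'];K=d['K'];T=d['pose']
a=cv2.resize(im[190:300,110:260],None,fx=5,fy=5,interpolation=cv2.INTER_CUBIC)
cv2.imwrite('pics/cropD.png',a[:,:,::-1])
g=cv2.cvtColor(im,cv2.COLOR_RGB2GRAY)
m=np.zeros_like(g); m[215:300,400:508]=(g[215:300,400:508]>195)
cs,_=cv2.findContours(m,cv2.RETR_EXTERNAL,2); c=max(cs,key=cv2.contourArea)
r=cv2.minAreaRect(c); print(r,cv2.contourArea(c))
P=np.array([onz(K,T,p,.005) for p in cv2.boxPoints(r)]);print(P.round(4),P.mean(0))
def holes(x,y):
    w=g[y-5:y+6,x-5:x+6].astype(float); w=np.clip(np.percentile(w,80)-15-w,0,None); yy,xx=np.mgrid[y-5:y+6,x-5:x+6]
    return (xx*w).sum()/w.sum(),(yy*w).sum()/w.sum()
for p in((425,238),(481,236)):
    q=holes(*p); print(q,onz(K,T,q,.003))
for p in((154,224),(206,215)):
    q=holes(*p); print('pin',q,onz(K,T,q,.107))
E
```

```text
Traceback (most recent call last):
ValueError: max() iterable argument is empty
```

View pics/cropD.png

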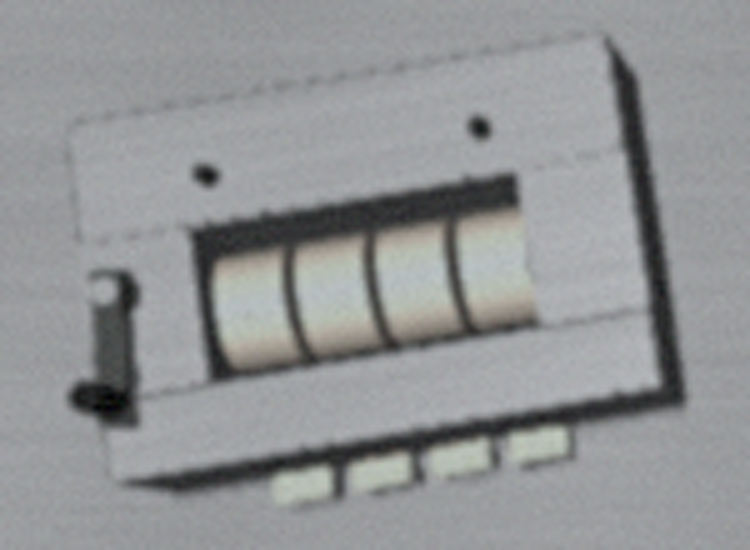

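The crop shows the pins at about (151,225) and (206,215.5) in the full image, and the knob top near (128,269). The catch arm lies close to angle 0.

```bash
cat > m.py <<'E'
from h import *
d=np.load('pics/top0.png.npz'); im=d['img'];K=d['K'];T=d['pose']
g=cv2.cvtColor(im,cv2.COLOR_RGB2GRAY)
roi=cv2.medianBlur(g,3)[215:300,400:508]
t,b=cv2.threshold(roi,0,255,cv2.THRESH_OTSU); print('otsu',t)
m=np.zeros_like(g); m[215:300,400:508]=b
cs,_=cv2.findContours(m,cv2.RETR_EXTERNAL,2); c=max(cs,key=cv2.contourArea)
r=cv2.minAreaRect(c); print(r,cv2.contourArea(c))
P=np.array([onz(K,T,p,.005) for p in cv2.boxPoints(r)]);print(P.round(4),P.mean(0))
def dark(x,y,n=5):
    w=g[y-n:y+n+1,x-n:x+n+1].astype(float); w=np.clip(np.percentile(w,70)-20-w,0,None); yy,xx=np.mgrid[y-n:y+n+1,x-n:x+n+1]
    return (xx*w).sum()/w.sum(),(yy*w).sum()/w.sum()
def rep(n,a,b,s):
    L,R=[onz(K,T,dark(*p),z) for p,z in((a,s),(b,s))]
    v=L-R; yaw=np.arctan2(-v[0],v[1]); o=(L+R)/2-.045*np.array([np.cos(yaw),np.sin(yaw),0])
    print(n,L.round(4),R.round(4),'dist',np.linalg.norm(v),'yaw',yaw,'origin',o)
rep('cover',(425,238),(481,236),.003)
rep('disp',(151,225),(206,215),.099)
print('knob',onz(K,T,(127.5,269),.137))
E
python3 m.py
```

```text
otsu 170.0
((453.4187927246094, 255.86293029785156), (51.654109954833984, 78.37174987792969), 85.91438293457031) 3839.0
[[ 0.5785 -0.2204  0.005 ]
 [ 0.5912 -0.4028  0.005 ]
 [ 0.4711 -0.4053  0.005 ]
 [ 0.4588 -0.2255  0.005 ]] [ 0.52490982 -0.31347948  0.005     ]
cover [ 0.5659 -0.2506  0.003 ] [ 0.5747 -0.3717  0.003 ] dist 0.12142519087625246 yaw 0.07286774046022604 origin [ 0.52541273 -0.31441284  0.003     ]
disp [0.5834 0.3608 0.099 ] [0.6039 0.2431 0.099 ] dist 0.11947726022674884 yaw 0.17245376043422347 origin [0.5493419  0.29426018 0.099     ]
knob [0.48388242 0.39291603 0.137     ]
```

apply_moves:
  deltas:
    - [0, 3.3, 2.07, 0, 0, 0, 0.135]
    - [0, 3.3, 2.07, 0, 0, 0, 0.135]
    - [0, 3.3, 2.07, 0, 0, 0, 0.135]
    - [0, 3.3, 2.07, 0, 0, 0, 0.135]
    - [0, 3.3, 2.07, 0, 0, 0, 0.135]
    - [0, 3.3, 2.07, 0, 0, 0, 0.135]
    - [0, 3.3, 2.07, 0, 0, 0, 0.135]
    - [0, 3.3, 2.07, 0, 0, 0, 0.135]
    - [0, 3.3, 2.07, 0, 0, 0, 0.135]
    - [0, 0, 0, 0, 0, 0, 0]
  grip_force: 25

```text
time_s: 1.1
ee_pos: [0.5278, -0.3114, 0.2296]
eef_rot: [-3.141, -0.001, 1.651]
force: [-0.1, 0.1, -0.6]
grip_width: 0.0944
grip_force: 0.0
```

```bash
cat > w.py <<'E'
from h import *
from scipy.spatial.transform import Rotation as R
def wrist(fn):
    o=ctrl.get_obs(); c=ctrl.camera('wrist'); cv2.imwrite('pics/'+fn,c['img'][:,:,::-1])
    F=np.eye(4); F[:3,:3]=R.from_euler('xyz',o['eef_rot']).as_matrix(); F[:3,3]=o['ee_pos']
    T=F@c['hand_eye']; np.savez('pics/'+fn+'.npz',img=c['img'],K=c['K'],pose=T)
    print(o['time_s'],o['ee_pos'],o['eef_rot'],o['force'],o['grip_width'],o['grip_force']); return c['img'],c['K'],T,[k for k in c]
def px(K,T,p):
    q=np.linalg.inv(T)@np.append(p,1); u=K@np.array([q[0],-q[1],-q[2]]); return u[:2]/u[2]
E
python3 - <<'E'
from w import *
im,K,T,k=wrist('w1.png'); print(k,K,T.round(3))
for p in([.566,-.2506,.003],[.5747,-.3717,.003],[.525,-.314,.038]): print(px(K,T,p))
E
```

```text
1.1 [ 0.52784472 -0.31138125  0.22957841] [-3.14117435e+00 -1.05171552e-03  1.65112669e+00] [-0.08505258  0.13903621 -0.61077217] 0.09437957247090731 0.0
['img', 'K', 'hand_eye'] [[357.17731926   0.         318.00609871]
 [  0.         357.17731926 239.05354753]
 [  0.           0.           1.        ]] [[ 0.997 -0.078 -0.02   0.523]
 [ 0.08   0.963  0.259 -0.236]
 [-0.001 -0.26   0.966  0.384]
 [ 0.     0.     0.     1.   ]]
[358.37227551 161.24516185]
[354.27674523 270.81811054]
[314.14537828 224.62409105]
```

View pics/w1.png

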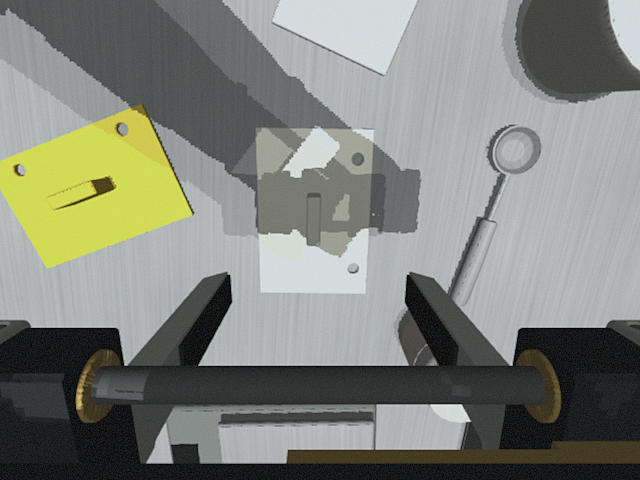

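The wrist view shows the cover's holes at (358,159) and (353,268) and its rib near (314,219). That is within 3 mm of the prediction, so I'll descend and grip.

apply_moves:
  deltas:
    - [0, -0.25, 0, -3.5, 0, 0, -0.007]
    - [0, 0, 0, -3.5, 0, 0, 0]
    - [0, 0, 0, -3.5, 0, 0, 0]
    - [0, 0, 0, -3.5, 0, 0, 0]
    - [0, 0, 0, -2.5, 0, 0, 0]
    - [0, 0, 0, -1.6, 0, 0, 0]
    - [0, 0, 0, -0.8, 0, 0, 0]
    - [0, 0, 0, -0.3, 0, 0, 0]
    - [0, 0, 0, 0, 0, 0, 0]
  grip_force: 25

```text
time_s: 2.05
ee_pos: [0.5228, -0.3145, 0.0392]
eef_rot: [3.141, 0.001, 1.635]
force: [0.2, -0.2, 0.0]
grip_width: 0.0938
grip_force: 0.0
```

```bash
python3 - <<'E'
from w import *
im,K,T,k=wrist('w2.png')
E
```

```text
2.05 [ 0.52284515 -0.31448838  0.03915399] [3.14086308e+00 6.02920559e-04 1.63533209e+00] [ 0.18714867 -0.15325142  0.00978102] 0.0937977006971592 0.0
```

View pics/w2.png

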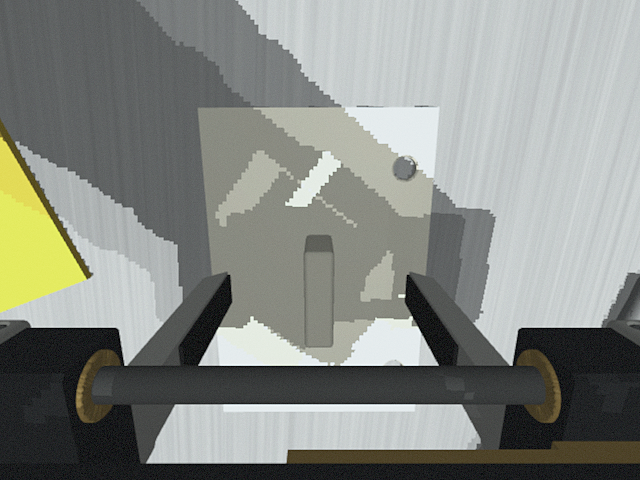

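The rib at (304–332, 250–346) is centred between the jaws. I'll close the gripper.

apply_moves:
  deltas:
    - [255, 0, 0, 0, 0, 0, 0]
    - [255, 0, 0, 0, 0, 0, 0]
    - [255, 0, 0, 0, 0, 0, 0]
    - [255, 0, 0, 0, 0, 0, 0]
    - [255, 0, 0, 0, 0, 0, 0]
    - [255, 0, 0, 0, 0, 0, 0]
    - [255, 0, 0, 0, 0, 0, 0]
    - [255, 0, 0, 0, 0, 0, 0]
  grip_force: 25

```text
time_s: 2.9
ee_pos: [0.5227, -0.3141, 0.0384]
eef_rot: [3.142, 0.0, 1.636]
force: [-1.1, 0.4, -0.1]
grip_width: 0.0334
grip_force: 0.0
```

apply_moves:
  deltas:
    - [255, 0, 0, 0, 0, 0, 0]
    - [255, 0, 0, 0, 0, 0, 0]
    - [255, 0, 0, 0, 0, 0, 0]
    - [255, 0, 0, 0, 0, 0, 0]
    - [255, 0, 0, 0, 0, 0, 0]
    - [255, 0, 0, 0, 0, 0, 0]

```text
time_s: 3.5
ee_pos: [0.5227, -0.3141, 0.0385]
eef_rot: [3.142, 0.0, 1.636]
force: [-0.1, 0.2, -1.0]
grip_width: 0.0138
grip_force: 25.0
```

Gripped at 25 N. I'll lift and carry the cover over to the dispenser.

apply_moves:
  deltas:
    - [255, 0, 0, 0.5, 0, 0, 0]
    - [255, 0, 0, 1.5, 0, 0, 0]
    - [255, 0, 0, 2.5, 0, 0, 0]
    - [255, 0, 0, 3, 0, 0, 0]
    - [255, 0, 0, 3, 0, 0, 0]
    - [255, 0, 0, 3, 0, 0, 0]
    - [255, 0, 0, 2.5, 0, 0, 0]
    - [255, 0, 0, 1.5, 0, 0, 0]
    - [255, 0, 0.5, 0.5, 0, 0, 0]
    - [255, 0, 1.5, 0, 0, 0, 0]

```text
time_s: 4.5
ee_pos: [0.5225, -0.2941, 0.2191]
eef_rot: [3.141, 0.001, 1.635]
force: [0.4, 0.1, -0.9]
grip_width: 0.0141
grip_force: 25.0
```

apply_moves:
  deltas:
    - [255, 0.1, 2.5, 0, 0, 0, 0.01]
    - [255, 0.2, 3.5, 0, 0, 0, 0.01]
    - [255, 0.2, 4, 0, 0, 0, 0.01]
    - [255, 0.2, 4, 0, 0, 0, 0.01]
    - [255, 0.2, 4, 0, 0, 0, 0.01]
    - [255, 0.2, 4, 0, 0, 0, 0.01]
    - [255, 0.2, 4, 0, 0, 0, 0.01]
    - [255, 0.2, 4, 0, 0, 0, 0.01]
    - [255, 0.2, 4, 0, 0, 0, 0.01]
    - [255, 0.2, 4, 0, 0, 0, 0.01]

```text
time_s: 5.5
ee_pos: [0.5404, 0.0884, 0.2176]
eef_rot: [-3.14, -0.0, 1.737]
force: [-0.1, -0.4, -1.3]
grip_width: 0.0136
grip_force: 25.0
```

apply_moves:
  deltas:
    - [255, 0.2, 4, 0, 0, 0, 0.008]
    - [255, 0.2, 4, 0, 0, 0, 0]
    - [255, 0.2, 4, 0, 0, 0, 0]
    - [255, 0.1, 3.5, 0, 0, 0, 0]
    - [255, 0.1, 2.5, 0, 0, 0, 0]
    - [255, 0.1, 1.5, 0, 0, 0, 0]
    - [255, 0, 0.8, 0, 0, 0, 0]
    - [255, 0, 0.5, 0, 0, 0, 0]
    - [255, 0, 0, 0, 0, 0, 0]
    - [255, 0, 0, 0, 0, 0, 0]

```text
time_s: 6.5
ee_pos: [0.5508, 0.2931, 0.2185]
eef_rot: [-3.142, 0.0, 1.743]
force: [0.2, 0.1, -1.6]
grip_width: 0.0139
grip_force: 25.0
```

apply_moves:
  deltas:
    - [255, 0, 0.1, -1.5, 0, 0, 0]
    - [255, 0, 0, -2, 0, 0, 0]
    - [255, 0, 0, -1, 0, 0, 0]
    - [255, 0, 0, -0.8, 0, 0, 0]
    - [255, 0, 0, 0, 0, 0, 0]
    - [255, 0, 0, 0, 0, 0, 0]

```text
time_s: 7.1
ee_pos: [0.5509, 0.2949, 0.1659]
eef_rot: [3.141, -0.0, 1.744]
force: [0.5, -0.1, -1.2]
grip_width: 0.014
grip_force: 25.0
```

```bash
python3 - <<'E'
from w import *
im,K,T,k=wrist('w3.png'); t=save('top','top3.png'); s=save('scene','scene3.png')
s0=np.load('pics/scene0.png.npz')['img']
f=lambda a,y,h,x,w,k:cv2.resize(a[y:y+h,x:x+w],(400,300),interpolation=cv2.INTER_CUBIC)
a=np.vstack([np.hstack([f(t['img'],190,105,115,140,3),f(s['img'],275,105,325,140,3)]),np.hstack([cv2.resize(im,(400,300)),f(s0,275,105,325,140,3)])])
cv2.imwrite('pics/mix3.png',a[:,:,::-1])
E
```

```text
7.1 [0.55087837 0.29488362 0.16585762] [ 3.14106894e+00 -1.47551810e-04  1.74368790e+00] [ 0.54320691 -0.09724399 -1.2179614 ] 0.013953500427926261 24.99971777200699
```

View pics/mix3.png

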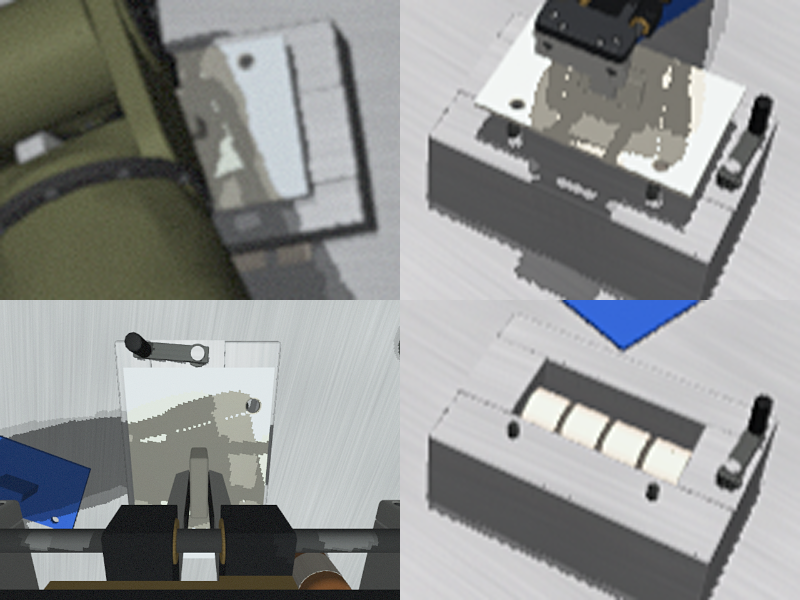

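The scene view (top right) shows the holes at about (366,311) and (416,333). The pins are at about (364.5,320) and (413,342). The top view shows the right hole at (200.8,211.4), and the wrist view shows the left hole at (403,168).

```bash
cat > r.py <<'E'
from w import *
L=lambda f:np.load('pics/'+f+'.npz')
def dark(d,x,y,n=5,off=15):
    g=cv2.cvtColor(d['img'],cv2.COLOR_RGB2GRAY).astype(float); x,y=int(round(x)),int(round(y))
    w=g[y-n:y+n+1,x-n:x+n+1]; w=np.clip(np.percentile(w,65)-off-w,0,None); yy,xx=np.mgrid[y-n:y+n+1,x-n:x+n+1]
    return np.array([(xx*w).sum(),(yy*w).sum()])/w.sum()
def tri(r1,r2):
    (o1,d1),(o2,d2)=r1,r2; d1=d1/np.linalg.norm(d1);d2=d2/np.linalg.norm(d2)
    s=np.linalg.lstsq(np.c_[d1,-d2],o2-o1,rcond=None)[0]; a=o1+s[0]*d1;b=o2+s[1]*d2
    return (a+b)/2,np.linalg.norm(a-b)
E
cat > c.py <<'E'
from r import *
S0,S3,T0,T3,W=map(L,('scene0.png','scene3.png','top0.png','top3.png','w3.png'))
R=lambda d,p:ray(d['K'],d['pose'],p)
def at(d,p,z):return onz(d['K'],d['pose'],p,z)
pin={'R':((364.5,320),(206,215)),'L':((413,342),(151,225))}
P={}
for k,(s,t) in pin.items():
    ps,pt=dark(S0,*s,4),dark(T0,*t,4); print(k,'pin px',ps,pt,'tri',*tri(R(S0,ps),R(T0,pt)), 'scene',at(S0,ps,.099),'top',at(T0,pt,.099)); P[k]=at(S0,ps,.099)
H={}
for k,s in(('R',(366,311.4)),('L',(416,333))):
    ps=dark(S3,*s,4); H[k]=at(S3,ps,.130); print(k,'hole',ps,H[k])
pt=dark(T3,200.7,211.4,4); print('R top',pt,at(T3,pt,.130),'tri',*tri(R(S3,dark(S3,366,311.4,4)),R(T3,pt)))
pw=dark(W,403,168,9); print('L wrist',pw,at(W,pw,.130))
for k in'RL': print(k,'move',(P[k]-H[k])[:2]*1000)
y=lambda Q:np.arctan2(-(Q['L']-Q['R'])[0],(Q['L']-Q['R'])[1]); print(y(P),y(H))
E
python3 c.py
```

```text
R pin px [364.14840261 320.09687393] [205.46363636 215.12377622] tri [0.60450163 0.24329971 0.09699249] 0.0006449410137528669 scene [0.60607713 0.2439086  0.099     ] top [0.60392662 0.24313112 0.099     ]
L pin px [412.88939671 341.80347349] [150.79041534 224.6       ] tri [0.5841962  0.36139011 0.09605929] 0.000881580931283658 scene [0.5865688  0.36192275 0.099     ] top [0.5834438  0.36083339 0.099     ]
R hole [365.70623836 311.3538175 ] [0.6047558  0.24517998 0.13      ]
L hole [416.46920721 331.56311671] [0.58035563 0.36266175 0.13      ]
R top [200.60332295 211.07165109] [0.60666135 0.24696458 0.13      ] tri [0.60628892 0.2463195  0.13230001] 0.0003130194466946986
L wrist [396.96768609 168.82342758] [0.58181663 0.3639863  0.13      ]
R move [ 1.32132744 -1.27137947]
L move [ 6.21316559 -0.73900462]
0.16382354297415513 0.2047818405379379
```

```bash
python3 - <<'E'
from r import *
def f(fn,x,y,n):
    a=L(fn)['img'][y-n:y+n,x-n:x+n]; return cv2.resize(a,(300,300),interpolation=cv2.INTER_NEAREST)
a=np.vstack([np.hstack([f('scene3.png',416,333,15),f('scene3.png',366,316,15)]),np.hstack([f('w3.png',403,168,30),f('top3.png',201,211,15)])])
cv2.imwrite('pics/z3.png',a[:,:,::-1])
E
```

```text
(no output)
```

View pics/z3.png

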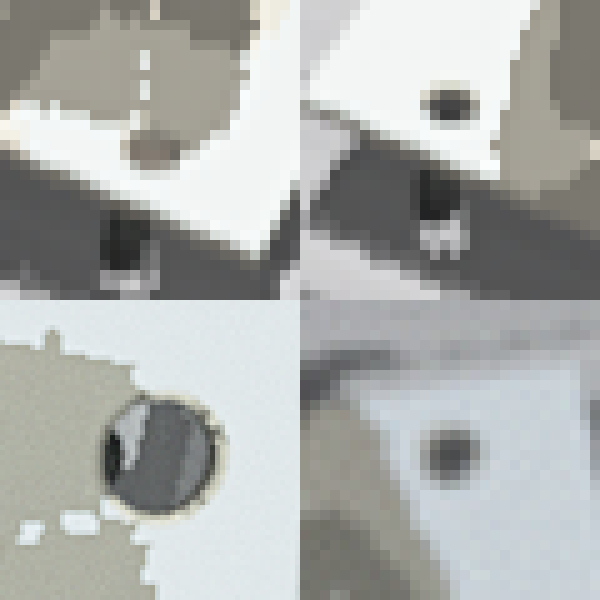

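```bash
cat > c2.py <<'E'
from r import *
S0,S3,T0,T3,W=map(L,('scene0.png','scene3.png','top0.png','top3.png','w3.png'))
at=lambda d,p,z:onz(d['K'],d['pose'],p,z)
z=.1324
hs={'R':at(S3,(365.6,311.1),z),'L':at(S3,(415.7,332.4),z)}
print('scene',hs); print('top R',at(T3,(200.5,211.0),z),'wrist L',at(W,(404.5,168.5),z))
for zp in(.097,.099):
  P={'R':at(S0,(364.15,320.1),zp),'L':at(S0,(412.9,341.8),zp)}
  for k in'RL': print(zp,k,P[k],'scene move mm',(P[k]-hs[k])[:2]*1000)
  print('top R move',(at(T0,(205.46,215.12),zp)-at(T3,(200.5,211.0),z))*1000)
y=lambda Q:np.arctan2(-(Q['L']-Q['R'])[0],(Q['L']-Q['R'])[1]); print(y(P),y(hs),np.linalg.norm(hs['L']-hs['R']),np.linalg.norm(P['L']-P['R']))
E
python3 c2.py
```

```text
scene {'R': array([0.60601389, 0.24562637, 0.1324    ]), 'L': array([0.58511121, 0.36330672, 0.1324    ])}
top R [0.60633276 0.24664746 0.1324    ] wrist L [0.58507925 0.3648939  0.1324    ]
0.097 R [0.60471532 0.2430598  0.097     ] scene move mm [-1.29856691 -2.56656665]
0.097 L [0.58513504 0.36134467 0.097     ] scene move mm [ 0.02383103 -1.9620495 ]
top R move [ -2.01106301  -3.07766452 -35.4       ]
0.099 R [0.60608216 0.24391678 0.099     ] scene move mm [ 0.06827311 -1.70958882]
0.099 L [0.58654591 0.36193565 0.099     ] scene move mm [ 1.43470167 -1.37106142]
top R move [ -2.39778616  -3.50822195 -33.4       ]
0.16404739282312453 0.1757891443980387 0.11952232370105773 0.11962491207655762
```

apply_moves:
  deltas:
    - [255, -0.13, -0.24, -0.6, 0, 0, -0.005]
    - [255, 0, 0, -0.6, 0, 0, 0]
    - [255, 0, 0, -0.4, 0, 0, 0]
    - [255, 0, 0, 0, 0, 0, 0]
    - [255, 0, 0, 0, 0, 0, 0]

```text
time_s: 7.75
ee_pos: [0.5494, 0.2925, 0.1494]
eef_rot: [-3.141, 0.0, 1.739]
force: [0.6, -0.9, -0.3]
grip_width: 0.0135
grip_force: 25.0
```

```bash
python3 - <<'E'
from r import *
im,K,T,k=wrist('w4.png'); save('top','top4.png'); save('scene','scene4.png')
zt=ctrl.get_obs()['ee_pos'][2]-.0385+.005
def f(fn,p,n):
    x,y=map(round,p); print(fn,x-n,y-n); a=L(fn)['img'][y-n:y+n,x-n:x+n]; return cv2.resize(a,(300,300),interpolation=cv2.INTER_NEAREST)
hl=[.5842,.3614,zt];hr=[.6045,.2433,zt]
q=lambda fn,p:px(L(fn)['K'],L(fn)['pose'],p)
a=np.vstack([np.hstack([f('scene4.png',q('scene4.png',p),15) for p in(hl,hr)]),np.hstack([f('w4.png',q('w4.png',hl),30),f('top4.png',q('top4.png',hr),15)])])
cv2.imwrite('pics/z4.png',a[:,:,::-1])
E
```

```text
7.75 [0.54937844 0.29251174 0.14935507] [-3.14142224e+00  4.40155278e-06  1.73882427e+00] [ 0.64503847 -0.86818695 -0.29031511] 0.013478204715094 24.99957025051117
scene4.png 399 321
scene4.png 350 300
w4.png 375 140
top4.png 189 198
```

View pics/z4.png

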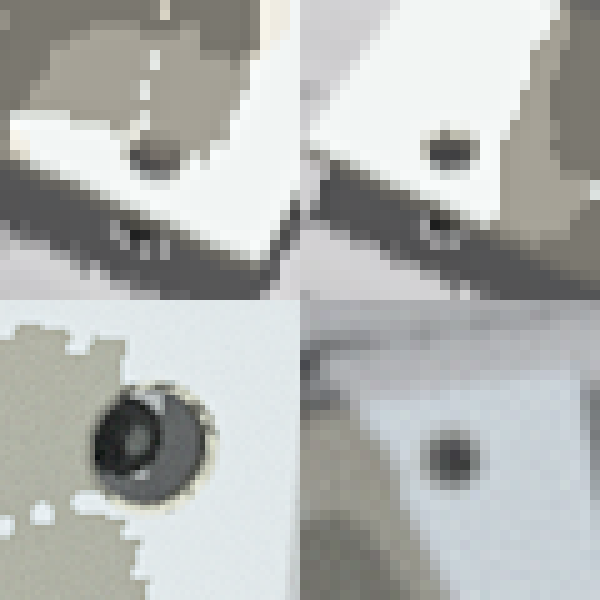

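```bash
python3 - <<'E'
from r import *
W,S,T=L('w4.png'),L('scene4.png'),L('top4.png'); at=lambda d,p,z:onz(d['K'],d['pose'],p,z)
h=at(W,(405.1,168.5),.1159); p=at(W,(401.7,167.1),.107); print(h,p,'wrist L move',(p-h)*1000)
print('scene holes',at(S,(399+15.5-.5,321+15.6-.5),.1159),at(S,(350+15-.5,300+15.1-.5),.1159))
print('top R',at(T,(189+15.2-.5,198+15.8-.5),.1159))
E
```

```text
[0.58419119 0.36240328 0.1159    ] [0.58440715 0.3625739  0.107     ] wrist L move [ 0.21595433  0.17061725 -8.9       ]
scene holes [0.58395573 0.36071417 0.1159    ] [0.60424746 0.242423   0.1159    ]
top R [0.60463211 0.24337298 0.1159    ]
```

Alignment is within about 0.3 mm, so I'll lower gently.

apply_moves:
  deltas:
    - [255, 0.02, 0.02, -0.3, 0, 0, 0]
    - [255, 0, 0, -0.3, 0, 0, 0]
    - [255, 0, 0, -0.3, 0, 0, 0]
    - [255, 0, 0, -0.3, 0, 0, 0]
    - [255, 0, 0, 0, 0, 0, 0]

```text
time_s: 8.4
ee_pos: [0.5494, 0.2926, 0.1368]
eef_rot: [-3.141, 0.0, 1.739]
force: [-0.1, -0.3, -1.5]
grip_width: 0.0139
grip_force: 25.0
```

apply_moves:
  deltas:
    - [255, 0, 0, -0.2, 0, 0, 0]
    - [255, 0, 0, -0.2, 0, 0, 0]
    - [255, 0, 0, -0.2, 0, 0, 0]
    - [255, 0, 0, -0.1, 0, 0, 0]
    - [255, 0, 0, 0, 0, 0, 0]

```text
time_s: 8.9
ee_pos: [0.5495, 0.2926, 0.1302]
eef_rot: [-3.141, 0.0, 1.739]
force: [-0.4, -0.1, -1.9]
grip_width: 0.0138
grip_force: 25.0
```

apply_moves:
  deltas:
    - [255, 0, 0, -0.05, 0, 0, 0]
    - [255, 0, 0, -0.05, 0, 0, 0]
    - [255, 0, 0, -0.03, 0, 0, 0]
    - [255, 0, 0, -0.02, 0, 0, 0]
    - [255, 0, 0, 0, 0, 0, 0]

```text
time_s: 9.4
ee_pos: [0.5496, 0.2927, 0.1289]
eef_rot: [-3.142, 0.0, 1.739]
force: [0.3, -1.8, -2.1]
grip_width: 0.0143
grip_force: 25.0
```

apply_moves:
  deltas:
    - [255, 0, 0, -0.03, 0, 0, 0]
    - [255, 0, 0, -0.03, 0, 0, 0]
    - [255, 0, 0, 0, 0, 0, 0]

```text
time_s: 9.7
ee_pos: [0.5496, 0.2927, 0.1285]
eef_rot: [3.141, -0.0, 1.739]
force: [-0.1, -0.4, -0.6]
grip_width: 0.014
grip_force: 25.0
```

apply_moves:
  deltas:
    - [255, 0, 0, -0.03, 0, 0, 0]
    - [255, 0, 0, 0, 0, 0, 0]

```text
time_s: 9.9
ee_pos: [0.5496, 0.2927, 0.1284]
eef_rot: [3.141, -0.0, 1.739]
force: [-2.7, -1.7, 4.6]
grip_width: 0.0137
grip_force: 25.0
```

Contact shows about 5 N and the cover is seated. I'll release and rise.

apply_moves:
  deltas:
    - [110, 0, 0, 0, 0, 0, 0]
    - [110, 0, 0, 0, 0, 0, 0]
    - [110, 0, 0, 0, 0, 0, 0]
    - [110, 0, 0, 0, 0, 0, 0]
    - [110, 0, 0, 0, 0, 0, 0]
    - [110, 0, 0, 0.5, 0, 0, 0]
    - [110, 0, 0, 1.5, 0, 0, 0]
    - [110, 0, 0, 2.5, 0, 0, 0]
    - [110, 0, 0, 2.5, 0, 0, 0]
    - [110, 0, 0, 0, 0, 0, 0]
  grip_force: 12

```text
time_s: 10.9
ee_pos: [0.5507, 0.2933, 0.2031]
eef_rot: [3.135, -0.002, 1.739]
force: [-0.1, 0.3, 1.0]
grip_width: 0.0532
grip_force: 0.0
```

apply_moves:
  deltas:
    - [110, -1, 1.5, 0, 0, 0, 0]
    - [110, -2, 3, 0, 0, 0, 0]
    - [110, -2, 3, 0, 0, 0, 0]
    - [110, -1.5, 2.5, 0, 0, 0, 0]
    - [110, 0, 0, 0, 0, 0, 0]
    - [110, 0, 0, 0, 0, 0, 0]

```text
time_s: 11.5
ee_pos: [0.4838, 0.3932, 0.1975]
eef_rot: [-3.141, 0.001, 1.74]
force: [-0.2, -1.1, -0.7]
grip_width: 0.0535
grip_force: 0.0
```

```bash
python3 - <<'E'
from r import *
im,K,T,k=wrist('w5.png'); s=save('scene','scene5.png'); t=save('top','top5.png')
print('knob pred px',px(K,T,[.4843,.393,.139]))
f=lambda a,y,h,x,w:cv2.resize(a[y:y+h,x:x+w],(400,300),interpolation=cv2.INTER_CUBIC)
a=np.hstack([f(s['img'],275,105,325,140),cv2.resize(im,(400,300))])
cv2.imwrite('pics/mix5.png',a[:,:,::-1])
E
```

```text
11.5 [0.48377079 0.39319966 0.19750152] [-3.14068913e+00  5.45783766e-04  1.74026729e+00] [-0.20742586 -1.08439264 -0.73204807] 0.05347146219556265 0.0
knob pred px [317.40885343 267.62541899]
```

View pics/mix5.png

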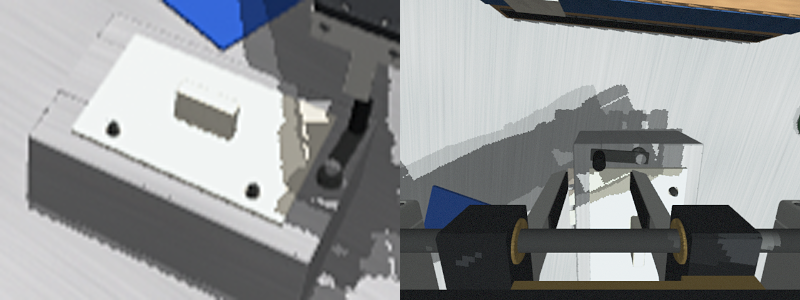

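The scene view shows the cover lying flat with both pins through its holes at panel (112,129) and (252,190). The knob is between the jaws as predicted, so I'll descend and grip it.

apply_moves:
  deltas:
    - [110, 0, 0, -1.5, 0, 0, 0]
    - [110, 0, 0, -2, 0, 0, 0]
    - [110, 0, 0, -1.5, 0, 0, 0]
    - [110, 0, 0, -1, 0, 0, 0]
    - [255, 0, 0, 0, 0, 0, 0]
    - [255, 0, 0, 0, 0, 0, 0]
    - [255, 0, 0, 0, 0, 0, 0]
    - [255, 0, 0, 0, 0, 0, 0]
    - [255, 0, 0, 0, 0, 0, 0]
    - [255, 0, 0, 0, 0, 0, 0]
  grip_force: 12

```text
time_s: 12.65
ee_pos: [0.484, 0.3927, 0.1384]
eef_rot: [-3.14, -0.0, 1.739]
force: [-7.0, -1.5, 4.1]
grip_width: 0.0136
grip_force: 12.0
```

apply_moves:
  deltas:
    - [255, 0, 0, 0, 0, 0, 0]
    - [255, 0, 0, 0, 0, 0, 0]
    - [255, 0, 0, 0, 0, 0, 0]

```text
time_s: 12.95
ee_pos: [0.484, 0.3927, 0.1384]
eef_rot: [-3.14, 0.0, 1.739]
force: [-6.0, -2.6, 4.4]
grip_width: 0.0136
grip_force: 12.0
```

apply_moves:
  deltas:
    - [255, 0.15, -0.6, 0.1, 0, 0, 0]
    - [255, 0.19, -0.68, 0, 0, 0, 0]
    - [255, 0.35, -0.63, 0, 0, 0, 0]
    - [255, 0.4, -0.59, 0, 0, 0, 0]
    - [255, 0.5, -0.5, 0, 0, 0, 0]
    - [255, 0.58, -0.45, 0, 0, 0, 0]

```text
time_s: 13.55
ee_pos: [0.5038, 0.3562, 0.1384]
eef_rot: [-3.133, 0.004, 1.74]
force: [-21.1, -19.3, 9.1]
grip_width: 0.0168
grip_force: 12.0
```

```bash
python3 - <<'E'
from r import *
print(ctrl.tip_reach)
im,K,T,k=wrist('w6.png'); s=save('scene','scene6.png'); print(ctrl.get_obs()['moment'])
a=np.hstack([cv2.resize(s['img'][265:375,335:475],(400,320),interpolation=cv2.INTER_CUBIC),cv2.resize(im[180:420,180:480],(400,320))])
cv2.imwrite('pics/mix6.png',a[:,:,::-1])
E
```

```text
0.025
13.55 [0.50376171 0.35616901 0.13837291] [-3.13294505  0.00428127  1.73951299] [-21.13991752 -19.33205937   9.08577628] 0.016762724420636463 11.990898549556732
[-4.32163598  3.78697281  0.28004199]
```

View pics/mix6.png

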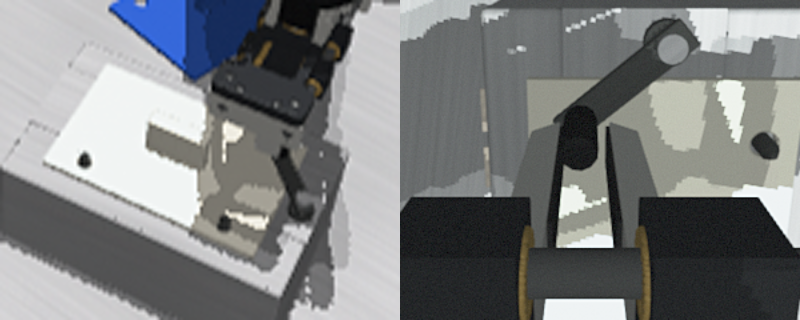

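The scene shows the catch partly over the cover, at about 0.65 rad. In the wrist view the knob at (580,140) sits at the edge of the pads and is wedging out. I'll open the jaws a little and cage-push it instead of gripping.

apply_moves:
  deltas:
    - [190, 0, 0, 0, 0, 0, 0]
    - [190, 0, 0, 0, 0, 0, 0]
    - [190, 0, 0, 0, 0, 0, 0]
    - [190, 0, 0, 0, 0, 0, 0]

```text
time_s: 14.05
ee_pos: [0.5064, 0.3584, 0.1392]
eef_rot: [3.141, -0.0, 1.739]
force: [0.6, -1.0, -1.1]
grip_width: 0.0242
grip_force: 0.0
```

```bash
python3 - <<'E'
from r import *
im,K,T,k=wrist('w7.png')
piv=np.array([.5319,.399])
for a in np.arange(.3,1.0,.1):
    b=.17+a; p=piv-.048*np.array([np.cos(b),np.sin(b)]); print(round(a,2),p,px(K,T,[*p,.139]))
g=cv2.cvtColor(im,cv2.COLOR_RGB2GRAY)
m=(g[240:320,295:350]<25).astype(np.uint8); n,l,st,c=cv2.connectedComponentsWithStats(m)
for s,q in zip(st[1:],c[1:]):
    if s[4]>60: print('dark',s[:4]+[295,240,0,0],s[4],q+[295,240])
E
```

```text
14.05 [0.50638694 0.35835739 0.13918135] [ 3.14109569e+00 -2.62705759e-04  1.73892368e+00] [ 0.59776051 -0.99420376 -1.08508759] 0.02415493884439803 0.0
0.3 [0.48910472 0.37726146] [285.72702777 265.74909695]
0.4 [0.49148875 0.37309766] [289.53654889 274.97816186]
0.5 [0.49427656 0.36919267] [294.23461369 283.70039716]
0.6 [0.49744029 0.36558551] [299.76142216 291.84821944]
0.7 [0.50094833 0.36231221] [306.0529818  299.36134033]
0.8 [0.50476562 0.35940549] [313.04193022 306.18657177]
0.9 [0.50885404 0.35689438] [320.65824136 312.27757172]
dark [295 262  27  42] 414 [309.54347826 277.66666667]
dark [341 275   9  36] 116 [343.69827586 296.80172414]
```

apply_moves:
  deltas:
    - [190, 0.5, -0.2, 0, 0, 0, 0]
    - [190, 0.6, -0.2, 0, 0, 0, 0]
    - [190, 0.7, -0.15, 0, 0, 0, 0]
    - [190, 0.7, 0, 0, 0, 0, 0]
    - [190, 0.6, 0, 0, 0, 0, 0]
    - [190, 0.4, 0, 0, 0, 0, 0]
    - [190, 0, 0, 0, 0, 0, 0]

```text
time_s: 14.8
ee_pos: [0.5418, 0.3528, 0.139]
eef_rot: [3.141, -0.0, 1.739]
force: [0.7, -0.4, -0.9]
grip_width: 0.0244
grip_force: 0.0
```

Next, small steps until the stop is felt.

apply_moves:
  deltas:
    - [190, 0.15, 0.03, 0, 0, 0, 0]
    - [190, 0.15, 0.03, 0, 0, 0, 0]
    - [190, 0, 0, 0, 0, 0, 0]

```text
time_s: 15.1
ee_pos: [0.5443, 0.3534, 0.1391]
eef_rot: [3.141, -0.0, 1.739]
force: [0.4, 0.1, -0.4]
grip_width: 0.0241
grip_force: 0.1
```

apply_moves:
  deltas:
    - [190, 0.1, 0.02, 0, 0, 0, 0]
    - [190, 0.1, 0.02, 0, 0, 0, 0]
    - [190, 0, 0, 0, 0, 0, 0]

```text
time_s: 15.4
ee_pos: [0.5449, 0.3535, 0.1389]
eef_rot: [-3.138, 0.001, 1.739]
force: [-11.9, -4.2, 5.2]
grip_width: 0.0244
grip_force: 6.5
```

The stop was felt at the expected position. I'll back off, rise, and move clear for a numeric check.

apply_moves:
  deltas:
    - [190, -0.5, -0.08, 0, 0, 0, 0]
    - [190, -0.1, 0, 0, 0, 0, 0]
    - [190, 0, 0, 1, 0, 0, 0]
    - [190, 0, 0, 2, 0, 0, 0]
    - [190, 0, 0, 3, 0, 0, 0]
    - [190, 0, 0, 3, 0, 0, 0]
    - [190, -1, -1, 3, 0, 0, 0]
    - [190, -3, -4, 2, 0, 0, 0]
    - [190, -3, -4, 0, 0, 0, 0]
    - [190, -3, -4, 0, 0, 0, 0]

```text
time_s: 16.4
ee_pos: [0.4414, 0.2246, 0.2787]
eef_rot: [3.139, -0.0, 1.739]
force: [1.4, -0.9, -0.2]
grip_width: 0.0242
grip_force: 0.0
```

apply_moves:
  deltas:
    - [190, -3, -4, 0, 0, 0, 0]
    - [190, -2, -4, 0, 0, 0, 0]
    - [190, 0, -3, 0, 0, 0, 0]
    - [190, 0, 0, 0, 0, 0, 0]
    - [190, 0, 0, 0, 0, 0, 0]

```text
time_s: 16.9
ee_pos: [0.3928, 0.1157, 0.2785]
eef_rot: [3.14, -0.0, 1.737]
force: [0.8, 0.1, -0.7]
grip_width: 0.024
grip_force: 0.0
```

```bash
python3 - <<'E'
from r import *
print(ctrl.get_obs()['ee_pos'],ctrl.get_obs()['force'])
s=save('scene','scene8.png');t=save('top','top8.png')
for n,d in(('scene',s),('top',t)):
    K,T=d['K'],d['pose']; g=cv2.cvtColor(d['img'],cv2.COLOR_RGB2GRAY)
    for nm,p in(('knob mid',[.5400,.3517,.122]),('pinL',[.5842,.3614,.101]),('pinR',[.6045,.2433,.101])):
        q=px(K,T,p); x,y=q.round().astype(int); m=(g[y-14:y+15,x-14:x+15]<60).astype(np.uint8)
        _,_,st,c=cv2.connectedComponentsWithStats(m)
        print(n,nm,'pred',q.round(1),[(a[4],(b+[x-14,y-14]).round(1)) for a,b in zip(st[1:],c[1:]) if a[4]>4])
    # cover corners predicted vs white mask
    R2=np.array([[np.cos(.169),-np.sin(.169)],[np.sin(.169),np.cos(.169)]])
    w=((g>165)*255).astype(np.uint8)
    o=np.array([.5498,.2945]); poly=np.array([px(K,T,[*(o+R2@np.array(c)),.095]) for c in((.06,.09),(.06,-.09),(-.06,-.09),(-.06,.09))])
    print(n,'corners',poly.round(1).tolist())
E
```

```text
[0.39277487 0.11565785 0.27852804] [ 0.84844233  0.06429009 -0.65203854]
scene knob mid pred [421.4 320. ] [(np.int32(80), array([420.8, 321.4]))]
scene pinL pred [413.4 340.5] [(np.int32(16), array([420. , 326.8])), (np.int32(12), array([413. , 341.5]))]
scene pinR pred [364.4 319. ] [(np.int32(10), array([364. , 319.8]))]
scene corners [[423.4, 352.7], [349.6, 319.8], [372.2, 286.6], [442.4, 315.2]]
top knob mid pred [150.9 243. ] [(np.int32(54), array([150.8, 243.6]))]
top pinL pred [150.3 224.1] [(np.int32(6), array([151. , 224.5]))]
top pinR pred [205.2 214.7] [(np.int32(6), array([205.5, 215. ]))]
top corners [[136.6, 220.3], [218.6, 206.3], [226.7, 260.3], [143.5, 274.6]]
```

```bash
python3 -c "
from station import ctrl
print(ctrl.hand_in())"
```

```text
the job is handed in; nothing more can be done
None
```

The cover lies flat on the dispenser with both pins through its holes, and the catch is swung to its stop over it; I handed the job in at about 17 s, but no verdict came back.

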